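# Square up a die frame by its diagonals, then lay the dies

### The job

Check the four-bar frame on the steel plate for squareness with the yellow slide rule: lay the rule flat inside the frame and slide its tongue out, with a light touch, until its two noses meet opposite inside corners, first on the diagonal from the red datum corner, then on the other; if the two readings differ, shift the far bar until the diagonals agree to within 4 mm. Put the rule back in its wooden rest, pushed closed. Then lay every brass die that is on the foam pad flat and face up on the plate inside the frame, its long side parallel to the frame's short side bars, and handle the soft brass with a light grip (25 N at most).

Things in the scene. Friction and masses are not known exactly. Their poses are not given: they have to be found in the camera images.
- plate: perforated dark grey steel plate 270 x 360 x 16 mm that carries the frame, fixed; origin at the centre of its underside on the table, axes as the frame's
- frame: aluminium frame of four bars, each 20 mm wide and 15 mm high, on the plate's top. Square, its opening is 160 mm (x) by 240 mm (y), each inside diagonal 288.4 mm. Origin at the centre of that opening at the level of the plate's top; x from the fixed near bar (robot's side) to the far bar, y along these long bars towards the side of the red datum corner. Never press the rule on it with over 15 N.
- corner_a (a point): inside corner of the opening at plate level: the datum corner (red bolt and red mark), fixed, at the near bar's +y end; 80 mm behind and 120 mm to the +y of the frame's origin
- corner_b (a point): inside corner at plate level, fixed, at the near bar's -y end
- corner_c (a point): inside corner at plate level, on the far bar at its -y end, diagonally across from corner_a; it moves with the far bar
- corner_d (a point): inside corner at plate level, on the far bar at its +y end, diagonally across from corner_b; it moves with the far bar
- far_bar: the far bar, carried by the side bars, which turn on bolts (centres 180 mm apart in x, 260 mm in y; heads stand 4 mm above the bars). The frame racks into a parallelogram, up to 0.09 rad at the start: the far bar stays parallel to the near bar and shifts lengthwise. Stiff, no spring: shifting it takes about 13 N, gripped across its 20 mm. Origin under its +y bolt, axes nearly as the frame's
- far_bar_mid (a point): middle of the far bar's top face, 15 mm above the plate; it moves with the bar. With the frame square it lies 90 mm ahead of the frame's origin, at y = 0 in its axes
- rule: yellow slide rule for inside diagonals, 340 g; origin at the underside below the middle of its closed length, x along it to the sliding nose. Yellow beam 22 x 22 mm, x = -85 to 60 mm; 6 mm wide dark noses, round tips at x = -112.5 mm (fixed) and 112.5 mm + rule_tongue. Carry it by the beam near x = -10 mm. Starts with the fixed nose to the robot.
- rule_tongue (a joint): extension of the rule's steel tongue, 0 (closed) to 0.09 m; the reading, nose to nose, is 0.225 m + this. It slides with 0.5 N of friction and stays where it is left; lying flat, the beam takes 1.5 N or more to shift, so pushing the tab slides the tongue alone.
- rule_tab (a point): middle of the top of the red thumb tab that moves the tongue; 12 mm across the rule, 24 mm along it, from 22 to 50 mm above the rule's underside, at x = 35 mm + rule_tongue in the rule's frame.
- nose_fixed (a point): tip of the fixed nose, 6 mm above the rule's underside
- nose_slide (a point): tip of the sliding nose, 6 mm above the rule's underside; home in a corner, a polished tip (radius 3 mm) stands about 1.5 mm short of it
- rest: the rule's wooden rest, a shallow open tray 270 x 110 x 14 mm (walls 5 mm thick, floor 5 mm thick), fixed, left or right of the plate; origin at the centre of its underside on the table, x along its length
- pad: grey foam pad 290 x 150 x 4 mm, fixed, on the other side of the plate from the rest; origin at the centre of its underside; the dies lie on it at the start, their lengths roughly across it
- toggle1: bystander, leave alone: black toggle clamp, 70 mm
- toggle2: bystander, leave alone: black toggle clamp, 70 mm
- t_key: bystander, leave alone: T-handled key with a red handle, 110 mm
- loupe: bystander, leave alone: black loupe, 48 mm wide, 45 mm high
- foil_roll: bystander, leave alone: standing yellow foil roll, 110 mm wide, 240 mm high
- wash_bottle: bystander, leave alone: white bottle with a blue cap, 170 mm high
- die1: brass stamping die 1, a flat engraved plate 66 x 40 x 8 mm, about 180 g, engraved face up; origin at the centre of its underside, x along its length, z up. May be absent.
- die2: brass stamping die 2, a flat engraved plate 62 x 42 x 8 mm, about 180 g, engraved face up; origin at the centre of its underside, x along its length, z up. May be absent.
- die3: brass stamping die 3, a flat engraved plate 68 x 36 x 8 mm, about 180 g, engraved face up; origin at the centre of its underside, x along its length, z up. May be absent.
Not all that is in view belongs to the job. What is shaped like the die3 but black is not meant.

How it is judged:
On the way, in this order (a step that is already met when the one before it is completed fails the run):
1. the rule lies flat in the frame with its noses in the datum corner a and the opposite corner c (((horizontal distance between nose_fixed and corner_a below 0.006 m and horizontal distance between nose_slide and corner_c below 0.006 m) or (horizontal distance between nose_fixed and corner_c below 0.006 m and horizontal distance between nose_slide and corner_a below 0.006 m)) and z of each of nose_fixed, nose_slide in the frame of frame below 0.012 m), for 0.3 s.
2. the rule lies flat in the frame with its noses in the other two corners, b and d (((horizontal distance between nose_fixed and corner_b below 0.006 m and horizontal distance between nose_slide and corner_d below 0.006 m) or (horizontal distance between nose_fixed and corner_d below 0.006 m and horizontal distance between nose_slide and corner_b below 0.006 m)) and z of each of nose_fixed, nose_slide in the frame of frame below 0.012 m), for 0.3 s.
3. the frame is square and the rule is back in its rest, closed (horizontal distance between corner_a and corner_c between 0.2864 and 0.2904 m and horizontal distance between corner_b and corner_d between 0.2864 and 0.2904 m and x of rule in the frame of rest between -0.03 and 0.03 m and y of rule in the frame of rest between -0.04 and 0.04 m and z of rule in the frame of rest below 0.01 m and value of joint rule_tongue below 0.008 m), for 0.3 s.
4. every die lies inside the frame (x of die1 in the frame of frame between -0.05 and 0.05 m and y of die1 in the frame of frame between -0.104 and 0.104 m and z of each of die1, die2, die3 in the frame of frame below 0.003 m and angle between the x axis of each of die1, die2, die3 and the x axis of frame, either way round below 0.14 rad and angle between each of die1, die2, die3's own z axis and vertical below 0.06 rad and x of die2 in the frame of frame between -0.05 and 0.05 m and y of die2 in the frame of frame between -0.104 and 0.104 m and x of die3 in the frame of frame between -0.05 and 0.05 m and y of die3 in the frame of frame between -0.104 and 0.104 m), for 0.2 s.
At the end, for the whole second after the job is handed in: Inside diagonals within 4 mm of each other (each 288.4 +-2 mm); rule in its rest, tongue in to within 8 mm; every die flat, face up, wholly inside the frame, length within 8 degrees of the frame's x; all at rest. A diagonal is measured when both nose tips stay within 6 mm of its corners for 0.3 s (all of step 3 and all of step 4 and linear speed of each of rule, die1, die2, die3 below 0.02 m/s); the robot touches nothing.
It fails at once if the rule is forced against the frame (over 20 N, summed over its contacts) (contact force between rule and frame above 20 N).
It fails at once if a die is gripped with clearly more than 25 N (58 N summed over both fingers) (contact force between the fingers and die1 above 58 N or contact force between the fingers and die2 above 58 N or contact force between the fingers and die3 above 58 N).
It fails at once if one of the other things on the bench is disturbed (distance of any of toggle1, toggle2, t_key, loupe, foil_roll, wash_bottle from where it was at the start of the episode above 0.03 m).
Of die1, die2, die3 only 1 to 3 are there at a start; the rules pass over those that are not, and their reading is None.
At some moment in a run one of die1, die2, die3 may be knocked a few centimetres aside while the robot is not near it.
It also fails if it takes over 210 s, if anything falls off the work surface, if the arm or the gripper's body presses on something with over 40 N, if the wrist force passes 120 N, or if a joint passes its speed limit or range.

### The arm

A 7-joint arm with a two-finger parallel gripper is mounted at the origin on the work surface. World frame = base frame: x ahead of the robot, y to its left, z up, the work surface at z = 0. Lengths are in m, angles in rad, forces in N, time in s.
With the tool pointing down it reaches from about 0.375 to 0.925 m from the base axis. Payload 3.1 kg.
Tool frame: the origin (TCP) lies on the centre line of the jaws, within the pads' length; the fingertips stand 17 mm ahead of it and the grasp point (between the pads) lies 2 mm behind it; z points along the fingers, y is the line along which they close (so a half turn about z gives the same grasp; the last joint's range is limited). The gripper opens to 85 mm and grips with 20 to 120 N. Pads are 22 mm wide; open, the fingers measure 114 mm over their backs; the gripper's body (76 mm by 85 mm) begins 54 mm behind the grasp point. The pads swing forward as they close: fully open they stand 13 mm farther back than shut.
Start: joints at [1.226, 0.383, 0.044, 1.598, -0.018, 1.161, -0.05], TCP at [0.159, -0.63, 0.248] pointing down, gripper open.
Joint ranges: [-2.61, 2.61], [-0.41, 2.15], [-1.48, 1.57], [0, 2.5], [-1.57, 4.71], [0.05, 1.97], [-2.85, 2.85]. Speed limits (rad/s): [2.79, 2.79, 3.14, 3.14, 3.14, 3.14, 3.14].

### API

Orientations are given as a rotation vector (axis times angle).
In Python, from bench import read_state, grab_frame, calibration, hand_in, recognise, spot_point gives the robot as it stands.
- The arm moves only by the shell command python3 -m handwheel 'ROWS' [OPENING] [FORCE]. ROWS is JSON, a list that holds one entry, the list of rows, each a list of 4 numbers: the shift along the world's x, y, z as a fraction of full scale, then the turn about the world's z as a fraction of full scale. A call has 1 to 20 rows; each row is the pose to reach, as a shift and turn from the pose commanded when the call began; what a row does not reach only later rows make up. Full scale, the value 1, is 500 mm for a shift and 120 degrees for a turn. A row lasts 1/10 s, in which the tool goes at most 50 mm and 8.59 degrees, less where a joint would pass 70% of its speed; a pose out of reach is approached as far as the arm can. A call with a number of a shift or a turn outside -1 to 1 is refused whole. A call with a gripper value outside its range is refused whole. OPENING is the closure in counts, from 0 (fully open) to 255 (shut), set as the call begins (- or left out, the last holds). The fingers move at their own pace and stop on an object; FORCE is the grip in N (left out, the last holds). Time passes only in rows, so rows that repeat a pose let the fingers close. It gives the time, the measured TCP pose, the force, the opening and the grip force at its end, in the units of the state.
- read_state(): the state, without advancing time (a new reading comes with each control period).
- grab_frame(name): name is "side" or "top" or "wrist"; returns (picture, depth): 480x640x3 uint8, red, green, blue; 480x640 float32, m along the optical axis (not along the pixel's ray), 0 where there is no reading.
- calibration(name): a dict with "fov_y" (degrees; the focal length in pixels is half the picture's height over the tangent of half this angle, whatever the lens; pixels are square), "cx", "cy" (the principal point, pixels), "rvec" (rotation vector, rad) and "tvec" (3), from world to camera coordinates, as OpenCV has them; the wrist camera has in their place "T_tool_cam" (4x4, takes a point from camera to tool coordinates, whose origin is the TCP and whose axes are the flange's). Camera axes: x right, y down, z forward; pixel columns grow to the right and rows downward; lengths in m; the calibration is good to about 2 mm. A picture is of the moment at which its call begins: read the wrist's pose just before it. calibration takes no time and is no camera call.
- hand_in(): hands the job in; it is judged then, once.
Trained networks look in the newest picture that a camera, given by its name, has taken for a name from the list of things; names that differ only in an ending like _2 or _b are one class to them, and where a whole thing is asked for, a point or a joint stands for the part that bears it (a point fixed in the world has none). Each returns a list of dicts, best first, with "conf" (0 to 1); they miss things now and then, are a little off and sometimes report something else, mostly with a low value. They report only what shows in the picture. A call takes as long as a camera call. They do not tell look-alikes from the thing itself.
- recognise(camera, target): "position" ([x, y, z] in m, in world coordinates, good to about 4 mm: the middle of the surface that is visible of it).
- spot_point(camera, target): "position" ([x, y, z] in m, in world coordinates, good to about 4 mm: a listed point, or the origin of a listed thing).
The state is a dict: "time": time; "joints": joint angles; "qd": joint speeds; "effort": joint torques, N m; "position": TCP position; "tool_rot": TCP orientation; "ft_force": force on the tool from outside, world axes, zero at the start; "moment": the same for the moment, N m; "gripper_width": finger opening in m; "gripper_force": force on a finger pad.
Only numpy, scipy, OpenCV 4.12 (cv2) and the standard library are available. Lean on these libraries where they do the work, as an engineer would, in place of code of your own. Each camera call takes 0.05 s, during which the arm holds its last target. There are 200 camera calls.

## Working session

There is one attempt and no reset: what is moved stays moved. The work goes in short steps, Python scripts to look and compute and a shell command to move; the robot and the scene stay as the last step left them, time stands still between calls to the robot, and variables do not carry over. Pictures are saved under pics/ and viewed, at most 14 in all, crops included, and the job is handed in when it is done.

```bash
mkdir -p pics; ls
cat > h.py <<'E'
import numpy as np, cv2, sys
from scipy.spatial.transform import Rotation as R
from bench import *
def cam(name):
    c=calibration(name); f=240/np.tan(np.radians(c["fov_y"])/2)
    if name=="wrist":
        s=read_state(); T=np.eye(4); T[:3,:3]=R.from_rotvec(s["tool_rot"]).as_matrix(); T[:3,3]=s["position"]
        W=T@np.array(c["T_tool_cam"])
    else:
        W=np.eye(4); W[:3,:3]=R.from_rotvec(c["rvec"]).as_matrix(); W[:3,3]=c["tvec"]; W=np.linalg.inv(W)
    return W,f,c["cx"],c["cy"]
def grab(name):
    C=cam(name); p,d=grab_frame(name); return p,d,C
def cloud(d,C):
    W,f,cx,cy=C; v,u=np.mgrid[:480,:640]
    P=np.stack([(u-cx)/f*d,(v-cy)/f*d,d],-1); X=P@W[:3,:3].T+W[:3,3]; X[d<=0]=np.nan; return X
def save(p,fn): cv2.imwrite("pics/"+fn,cv2.cvtColor(p,cv2.COLOR_RGB2BGR))
def proj(X,C):
    W,f,cx,cy=C; c=(np.asarray(X)-W[:3,3])@W[:3,:3]; return c[...,0]/c[...,2]*f+cx, c[...,1]/c[...,2]*f+cy
def st():
    s=read_state(); print({k:np.round(s[k],4).tolist() for k in("time","position","tool_rot","joints","ft_force","gripper_width","gripper_force")})
E
python3 - <<'E'
from h import *
for n in("top","side"):
    p,d,C=grab(n); save(p,n+"0.png"); np.savez("/tmp/%s0.npz"%n,p=p,d=d,X=cloud(d,C)); print(n,C[0].round(3).tolist(),C[1:])
    if n=="top":
        for t in"frame corner_a corner_b corner_c corner_d far_bar_mid rule rule_tab nose_fixed nose_slide rest pad die1 die2 die3".split():
            for r in spot_point(n,t)[:3]: print(t,np.round(r["position"],3),round(r["conf"],2),np.round(proj(r["position"],C)))
st(); print(calibration("wrist"))
E
```

```text
pics
top [[0.028, -0.983, 0.182, 0.277], [-1.0, -0.029, -0.002, -0.015], [0.007, -0.182, -0.983, 1.551], [0.0, 0.0, 0.0, 1.0]] (np.float64(584.108722381428), 326.8021012576269, 236.69009663765132)
corner_a [ 0.489 -0.108  0.02 ] 0.93 [360. 264.]
corner_a [0.64  0.141 0.022] 0.67 [268. 206.]
corner_a [ 0.647 -0.103  0.02 ] 0.58 [359. 206.]
corner_b [ 0.489 -0.108  0.02 ] 0.93 [360. 264.]
corner_b [0.64  0.141 0.022] 0.67 [268. 206.]
corner_b [ 0.647 -0.103  0.02 ] 0.58 [359. 206.]
corner_c [ 0.489 -0.108  0.02 ] 0.93 [360. 264.]
corner_c [0.64  0.141 0.022] 0.67 [268. 206.]
corner_c [ 0.647 -0.103  0.02 ] 0.58 [359. 206.]
corner_d [ 0.489 -0.108  0.02 ] 0.93 [360. 264.]
corner_d [0.64  0.141 0.022] 0.67 [268. 206.]
corner_d [ 0.647 -0.103  0.02 ] 0.58 [359. 206.]
far_bar_mid [0.655 0.021 0.032] 0.8 [313. 201.]
far_bar_mid [0.504 0.328 0.001] 0.2 [197. 255.]
rule [0.501 0.317 0.005] 0.59 [201. 256.]
rule [0.643 0.144 0.016] 0.4 [268. 205.]
rule_tab [0.541 0.32  0.059] 0.48 [196. 237.]
nose_fixed [0.478 0.125 0.019] 0.73 [272. 266.]
nose_fixed [0.388 0.309 0.01 ] 0.72 [201. 298.]
nose_s
[... 576 characters left out ...]
37.36984413149273)
{'time': 0.85, 'position': [0.1588, -0.6303, 0.2483], 'tool_rot': [3.1176, 0.3867, 0.0001], 'joints': [1.2262, 0.3828, 0.0439, 1.5978, -0.0179, 1.1612, -0.0499], 'ft_force': [0.3565, -0.0971, 0.3707], 'gripper_width': 0.0855, 'gripper_force': 0.0}
{'fov_y': 67.26540189550644, 'cx': 320.279934119354, 'cy': 243.6938017146813, 'T_tool_cam': array([[-3.55003856e-04, -9.46516051e-01, -3.22656535e-01,
         8.21178803e-02],
       [ 9.99999745e-01, -5.35984654e-04,  4.72063314e-04,
         2.93615085e-04],
       [-6.19754455e-04, -3.22656285e-01,  9.46516000e-01,
        -1.24354619e-01],
       [ 0.00000000e+00,  0.00000000e+00,  0.00000000e+00,
         1.00000000e+00]])}
```

Run:
```python
import cv2
a=cv2.imread("pics/top0.png"); cv2.imwrite("pics/top0c.png",cv2.resize(a[130:350,140:540],None,fx=2,fy=2,interpolation=cv2.INTER_CUBIC))
```

```text
(no output)
```

View pics/top0c.png

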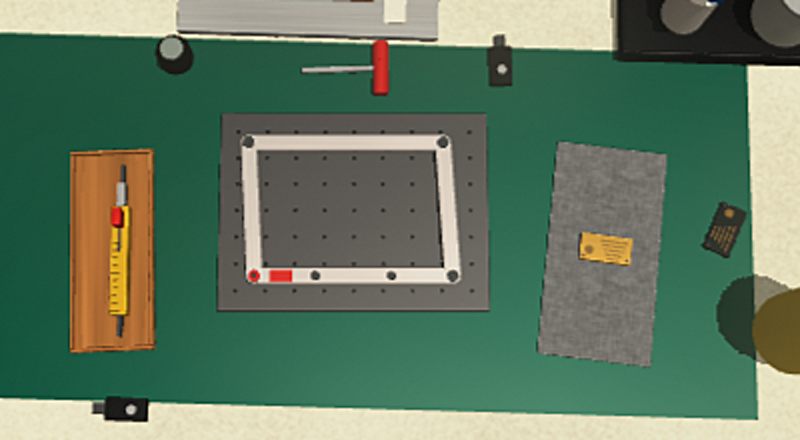

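View pics/side0.png

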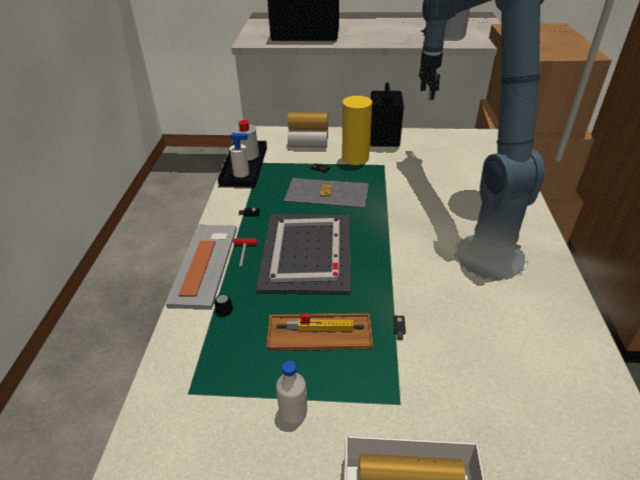

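The top crop shows the rule in the rest at (118,250), red tab towards far, and the frame at (350,210) racked to the left (+y). One brass die lies on the pad at (605,248). Possible confusions: the black die look-alike at (724,228) is off the pad and rejected by colour, and the yellow foil roll at (790,330) is not the rule. The red T-key at (380,68) is not the tab.

```bash
cat >> h.py <<'E'
def mask(p,X,col,box=None):
    r,g,b=[p[...,i].astype(int) for i in range(3)]
    m={"yellow":(r>150)&(g>110)&(b<80),"red":(r>130)&(g<70)&(b<70),"white":(np.minimum(np.minimum(r,g),b)>150)&(abs(r-b)<45),"brass":(r>120)&(g>85)&(b<g-25)}[col]
    m&=np.isfinite(X[...,2])
    if box: m&=(X[...,0]>box[0])&(X[...,0]<box[1])&(X[...,1]>box[2])&(X[...,1]<box[3])
    return m
def rect(m,X,z=None):
    P=X[m][:,:2]; c,s,a=cv2.minAreaRect((P*1000).astype(np.float32)); return np.round(c,1),np.round(s,1),round(a,1),len(P),np.nanmedian(X[m][:,2]).round(4)
E
python3 - <<'E'
from h import *
z=np.load("/tmp/top0.npz"); p,X=z["p"],z["X"]
print("rule",rect(mask(p,X,"yellow",(.35,.66,.25,.42)),X)); print("tab",rect(mask(p,X,"red",(.4,.66,.25,.42)),X))
print("die",rect(mask(p,X,"brass",(.35,.68,-.42,-.25)),X))
m=mask(p,X,"white",(.42,.74,-.2,.2)); print("frame",m.sum(),np.nanmin(X[m],0),np.nanmax(X[m],0))
E
```

```text
rule (array([505. , 330.6]), array([268.9, 108.2]), 3.7, 1644, np.float64(0.0079))
tab (array([540.9, 319. ]), array([23. , 11.8]), 3.4, 40, np.float64(0.0564))
die (array([ 524.9, -329.2]), array([71.6, 38.9]), 82.0, 346, np.float64(0.0124))
frame 2123 [ 0.46199808 -0.13218835  0.01063466] [0.66796301 0.16062486 0.04520007]
```

```bash
python3 -m handwheel '[[[0,0,0.4,0],[0,0,0.4,0],[0,0,0.4,0],[0,0,0.4,0],[0,0,0.4,0],[0.48,0.86,0.4,-0.09],[0.48,0.86,0.4,-0.09],[0.48,0.86,0.4,-0.09],[0.48,0.86,0.4,-0.09],[0.48,0.86,0.4,-0.09],[0.48,0.86,0.4,-0.09],[0.48,0.86,0.4,-0.09],[0.48,0.86,0.4,-0.09],[0.48,0.86,0.4,-0.09],[0.48,0.86,0.4,-0.09],[0.48,0.86,0.4,-0.09],[0.48,0.86,0.4,-0.09],[0.48,0.86,0.4,-0.09]]]' 0 40
```

```text
time: 2.65
position: [0.3981, -0.2016, 0.4481]
tool_rot: [3.14, 0.088, -0.001]
ft_force: [0.6, 0.1, 0.4]
gripper_width: 0.0852
gripper_force: 0.0
```

```bash
python3 -m handwheel '[[[0.41,0.44,-0.2,0],[0.41,0.44,-0.2,0],[0.41,0.44,-0.2,0],[0.41,0.44,-0.2,0],[0.41,0.44,-0.2,0],[0.41,0.44,-0.2,0],[0.41,0.44,-0.4,0],[0.41,0.44,-0.4,0],[0.41,0.44,-0.4,0],[0.41,0.44,-0.4,0],[0.41,0.44,-0.4,0]]]'
python3 - <<'E'
from h import *
p,d,C=grab("wrist"); save(p,"w1.png"); X=cloud(d,C); np.savez("/tmp/w1.npz",p=p,d=d,X=X); st()
for t in"frame corner_a corner_b corner_c corner_d far_bar_mid far_bar plate".split():
    for r in spot_point("wrist",t)[:4]: print(t,np.round(r["position"],4),round(r["conf"],2),np.round(proj(r["position"],C)))
E
```

```text
time: 3.75
position: [0.6054, 0.0181, 0.2508]
tool_rot: [3.14, 0.087, 0.006]
ft_force: [0.5, -0.5, 1.2]
gripper_width: 0.0856
gripper_force: 0.0
{'time': 3.8, 'position': [0.6058, 0.0185, 0.2517], 'tool_rot': [3.1397, 0.0878, 0.0088], 'joints': [0.3965, 0.3593, -0.6093, 1.683, 0.2226, 1.1634, -1.7855], 'ft_force': [-1.3983, 0.5588, 0.4823], 'gripper_width': 0.0852, 'gripper_force': 0.0}
frame [ 0.7751 -0.1876  0.0011] 0.6 [554.  34.]
corner_a [ 0.6466 -0.1018  0.0145] 0.75 [443. 173.]
corner_a [ 0.491  -0.1156  0.0181] 0.72 [433. 314.]
corner_a [0.4835 0.1233 0.0188] 0.7 [219. 310.]
corner_a [0.6399 0.1413 0.0146] 0.65 [196. 166.]
corner_b [ 0.6466 -0.1018  0.0145] 0.75 [443. 173.]
corner_b [ 0.491  -0.1156  0.0181] 0.72 [433. 314.]
corner_b [0.4835 0.1233 0.0188] 0.7 [219. 310.]
corner_b [0.6399 0.1413 0.0146] 0.65 [196. 166.]
corner_c [ 0.6466 -0.1018  0.0145] 0.75 [443. 173.]
corner_c [ 0.491  -0.1156  0.0181] 0.72 [433. 314.]
corner_c [0.4835 0.1233 0.0188] 0.7 [219. 310.]
corner_c [0.6399 0.1413 0.0146] 0.65 [196. 166.]
corner_d [ 0.6466 -0.1018  0.0145] 0.75 [443. 173.]
corner_d [ 0.491  -0.1156  0.0181] 0.72 [433. 314.]
corner_d [0.4835 0.1233 0.0188] 0.7 [219. 310.]
corner_d [0.6399 0.1413 0.0146] 0.65 [196. 166.]
far_bar_mid [ 0.7653  0.0337 -0.0031] 0.62 [312.  32.]
far_bar_mid [0.6558 0.0215 0.0255] 0.59 [319. 157.]
far_bar_mid [0.5423 0.3203 0.0551] 0.32 [ -1. 264.]
far_bar_mid [ 0.6492 -0.1006  0.0128] 0.23 [441. 170.]
far_bar [0.6552 0.1505 0.0156] 0.69 [185. 149.]
far_bar [0.4832 0.1241 0.0204] 0.21 [218. 311.]
plate [ 0.5655  0.0107 -0.0043] 0.65 [324. 239.]
```

View pics/w1.png

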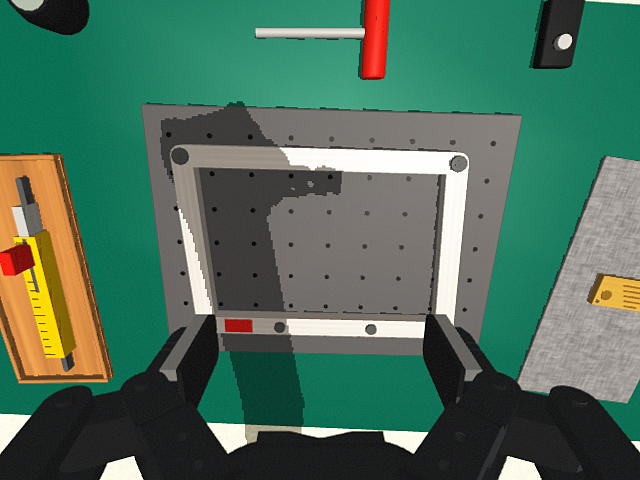

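```bash
cat >> h.py <<'E'
from scipy.optimize import minimize
def seg(P,a,b):
    t=np.clip(((P-a)@(b-a))/((b-a)@(b-a)),0,1); return np.linalg.norm(P-a-t[:,None]*(b-a),axis=1)
def framepts(q):
    x,y,w,th=q; r=R.from_euler("z",w).as_matrix()[:2,:2]; o=np.array([x,y])
    L=lambda v:o+r@np.array(v); c,s=np.cos(th),np.sin(th)
    B=[(-.09,.13),(-.09,-.13),(-.09+.18*c,-.13+.18*s),(-.09+.18*c,.13+.18*s)]
    # inner corners: offset .01 from near/far bars in x, .01 perpendicular from side bars
    k=.01*np.tan(th); e=.01/c
    I=[(-.08,.13-e+k),(-.08,-.13+e+k),(B[2][0]-.01,B[2][1]+e-k),(B[3][0]-.01,B[3][1]-e-k)]
    return [L(v) for v in B],[L(v) for v in I]
def fitframe(X,q0=(.565,.015,.03,.05),zp=.016):
    m=np.isfinite(X[...,2])&(X[...,2]<.05)&(X[...,2]>.01)&(X[...,0]>.43)&(X[...,0]<.73)&(X[...,1]>-.18)&(X[...,1]<.2)
    P=X[m]; print("plate z",np.median(P[P[:,2]<.023,2]).round(4),"bar z",np.median(P[P[:,2]>.026,2]).round(4))
    top=P[:,2]>.026; low=P[:,2]<.021; P=P[top|low]; lab=np.where(top[top|low],1.,0.)
    def f(q):
        B,_=framepts(q); d=np.min([seg(P[:,:2],B[i],B[(i+1)%4]) for i in range(4)],0)
        s=1/(1+np.exp((d-.01)/.0015)); w=(d<.025); return np.sum(w*(s-lab)**2)+np.sum(~w*lab)*.5
    r=minimize(f,q0,method="Nelder-Mead",options=dict(initial_simplex=np.array(q0)+np.vstack([np.zeros(4),np.diag([.01,.01,.04,.05])]),maxiter=600,xatol=1e-5,fatol=1e-3))
    B,I=framepts(r.x); print("q",r.x.round(4),"cost",r.fun.round(1),len(P)); 
    for n,c in zip("abcd",I): print(n,c.round(4),end=" ")
    print("\nAC",np.linalg.norm(I[0]-I[2]).round(4),"BD",np.linalg.norm(I[1]-I[3]).round(4),"shift mm",(180*np.sin(r.x[3])).round(2)); return r.x
E
python3 - <<'E'
from h import *
for n in("w1","top0"): fitframe(np.load(f"/tmp/{n}.npz")["X"])
z=np.load("/tmp/w1.npz");p,X=z["p"],z["X"]; print(rect(mask(p,X,"yellow",(.4,.66,.25,.42))&(X[...,2]>.02),X))
E
```

```text
plate z 0.0149 bar z 0.0298
q [0.5645 0.0072 0.0291 0.0596] cost 1200.4 79480
a [0.481  0.1254] b [ 0.488  -0.1144] c [ 0.6473 -0.1003] d [0.6404 0.1396] 
AC 0.2804 BD 0.2962 shift mm 10.72
plate z 0.0164 bar z 0.0318
q [0.5661 0.0101 0.026  0.063 ] cost 177.3 11858
a [0.483  0.1286] b [ 0.4892 -0.1113] c [ 0.6486 -0.097 ] d [0.6423 0.1428] 
AC 0.2799 BD 0.2967 shift mm 11.33
(array([488.3, 313.8]), array([145.8,  23.6]), 2.4, 1947, np.float64(0.0256))
```

```bash
python3 -m handwheel '[[[-0.225,0.592,0,0],[-0.225,0.592,0,0],[-0.225,0.592,0,0],[-0.225,0.592,0,0],[-0.225,0.592,0,0],[-0.225,0.592,0,0],[-0.225,0.592,-0.2,0],[-0.225,0.592,-0.2,0],[-0.225,0.592,-0.2,0],[-0.225,0.592,-0.2,0],[-0.225,0.592,-0.2,0]]]' 105 40
python3 - <<'E'
from h import *
st(); p,d,C=grab("wrist"); save(p,"w2.png"); X=cloud(d,C)
print(rect(mask(p,X,"yellow",(.4,.66,.25,.42))&(X[...,2]>.02),X),rect(mask(p,X,"red",(.4,.66,.25,.42))&(X[...,2]>.04),X))
for t in("nose_fixed","nose_slide","rule_tab","rule","rest"):
    for r in spot_point("wrist",t)[:2]: print(t,np.round(r["position"],4),round(r["conf"],2),np.round(proj(r["position"],C)))
E
```

```text
time: 5.3
position: [0.4934, 0.3162, 0.1508]
tool_rot: [-3.138, -0.089, -0.006]
ft_force: [-0.2, 0.6, 0.2]
gripper_width: 0.0504
gripper_force: 0.0
{'time': 5.3, 'position': [0.4934, 0.3162, 0.1508], 'tool_rot': [-3.1384, -0.0894, -0.0061], 'joints': [-0.07, 0.4632, -0.7003, 1.8137, 0.3532, 0.9883, -2.4287], 'ft_force': [-0.2277, 0.5943, 0.2029], 'gripper_width': 0.0504, 'gripper_force': 0.0}
(array([488.4, 313.8]), array([144. ,  21.9]), 2.5, 946, np.float64(0.0257)) (array([541.2, 316.3]), array([23.7, 11. ]), 3.0, 676, np.float64(0.0536))
nose_fixed [0.3854 0.3109 0.0118] 0.96 [319. 355.]
nose_slide [0.6173 0.3189 0.0073] 0.77 [326.  56.]
nose_slide [0.6534 0.1511 0.0178] 0.67 [602.   5.]
rule_tab [0.545  0.3173 0.0534] 0.82 [323. 174.]
rule_tab [0.503  0.3328 0.0017] 0.55 [299. 218.]
rule [0.5018 0.3158 0.0075] 0.58 [321. 223.]
rest [0.503  0.328  0.0015] 0.73 [305. 219.]
```

View pics/w2.png

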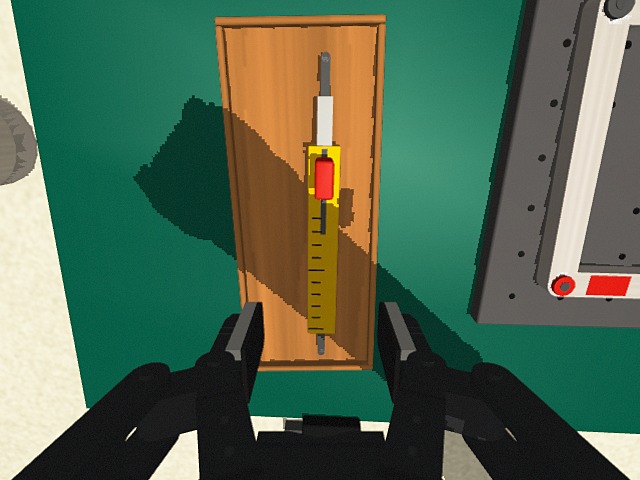

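```bash
python3 -m handwheel '[[[0,-0.004,-0.08,-0.005],[0,-0.004,-0.16,-0.005],[0,-0.004,-0.2,-0.005],[0,-0.004,-0.23,-0.005],[0,-0.004,-0.23,-0.005],[0,-0.004,-0.23,-0.005]]]' && python3 -m handwheel '[[[0,0,0,0],[0,0,0,0],[0,0,0,0],[0,0,0,0],[0,0,0,0],[0,0,0,0],[0,0,0,0]]]' 255 40
```

```text
time: 6.2
position: [0.492, 0.3143, 0.0341]
tool_rot: [-3.14, -0.075, -0.002]
ft_force: [0.4, 0.1, 0.3]
gripper_width: 0.0502
gripper_force: 0.0
time: 6.9
position: [0.4925, 0.3148, 0.0351]
tool_rot: [-3.139, -0.075, -0.004]
ft_force: [-0.4, 1.0, 6.3]
gripper_width: 0.0205
gripper_force: 41.4
```

```bash
python3 -m handwheel '[[[0,0,0.1,0],[0,0,0.15,0],[0,0,0.2,0],[0,0,0.2,0],[0,0,0.2,0]]]'
python3 - <<'E'
from h import *
st(); p,d,C=grab("wrist"); save(p,"w3.png"); X=cloud(d,C)
print(rect(mask(p,X,"red",(.4,.66,.25,.42))&(X[...,2]>.08),X), rect(mask(p,X,"yellow",(.4,.66,.25,.42))&(X[...,2]>.08),X))
for t in("nose_fixed","nose_slide","rule_tab"):
    for r in spot_point("wrist",t)[:2]: print(t,np.round(r["position"],4),round(r["conf"],2),np.round(proj(r["position"],C)))
E
```

```text
time: 7.4
position: [0.4909, 0.3129, 0.1325]
tool_rot: [3.14, 0.075, -0.001]
ft_force: [-0.6, -0.9, -4.2]
gripper_width: 0.0206
gripper_force: 40.5
{'time': 7.4, 'position': [0.4909, 0.3129, 0.1325], 'tool_rot': [3.1397, 0.0748, -0.0009], 'joints': [-0.0754, 0.4834, -0.691, 1.8309, 0.3703, 0.9608, -2.4497], 'ft_force': [-0.619, -0.8911, -4.2014], 'gripper_width': 0.0206, 'gripper_force': 40.4634}
(array([541.2, 314.5]), array([23.3, 11.4]), 1.8, 2490, np.float64(0.1506)) (array([517.1, 313.2]), array([174.3,  21.8]), 2.9, 2969, np.float64(0.1228))
nose_fixed [0.4848 0.1241 0.021 ] 0.26 [586. 266.]
rule_tab [0.5442 0.3184 0.1514] 0.66 [309. 221.]
```

```bash
python3 -m handwheel '[[[0.18,-0.648,0,0.3],[0.18,-0.648,0,0.5],[0.18,-0.648,0,0.98],[0.18,-0.648,0,0.98],[0.18,-0.648,0,0.98],[0.18,-0.648,0,0.98],[0.18,-0.648,0,0.98],[0.18,-0.648,0,0.98],[0.18,-0.648,0,0.98],[0.18,-0.648,0,0.98],[0.18,-0.648,0,0.98],[0.18,-0.648,0,0.98],[0.18,-0.648,0,0.98],[0.18,-0.648,0,0.98],[0.18,-0.648,0,0.98],[0.18,-0.648,0,0.98],[0.18,-0.648,0,0.98],[0.18,-0.648,0,0.98]]]' && python3 -m handwheel '[[[0,0,0,0.05],[0,0,0,0.05],[0,0,0,0.05]]]'
python3 - <<'E'
from h import *
st(); p,d,C=grab("wrist"); save(p,"w4.png"); X=cloud(d,C)
fitframe(X)
m=mask(p,X,"red")&(X[...,2]>.08);print(rect(m,X))
E
```

```text
time: 9.4
position: [0.5813, -0.0103, 0.1331]
tool_rot: [-1.564, -2.725, 0.001]
ft_force: [0.8, -0.3, -3.7]
gripper_width: 0.0205
gripper_force: 40.5
time: 9.7
position: [0.5813, -0.0103, 0.1333]
tool_rot: [1.421, 2.802, 0.0]
ft_force: [0.3, -0.0, -3.0]
gripper_width: 0.0203
gripper_force: 40.5
{'time': 9.7, 'position': [0.5813, -0.0103, 0.1333], 'tool_rot': [1.4212, 2.8017, 0.0], 'joints': [0.7685, 0.6393, -1.0583, 1.8224, 0.6358, 1.0666, 0.0985], 'ft_force': [0.2871, -0.0242, -2.9686], 'gripper_width': 0.0203, 'gripper_force': 40.5135}
plate z 0.0147 bar z 0.0297
q [0.5649 0.0071 0.0256 0.0678] cost 2587.9 139928
a [0.4818 0.1257] b [ 0.488  -0.1142] c [ 0.6472 -0.0993] d [0.6411 0.1406] 
AC 0.2792 BD 0.2973 shift mm 12.19
(array([576.3,  19.9]), array([31.8, 74.1]), 80.8, 2548, np.float64(0.1515))
```

View pics/w4.png

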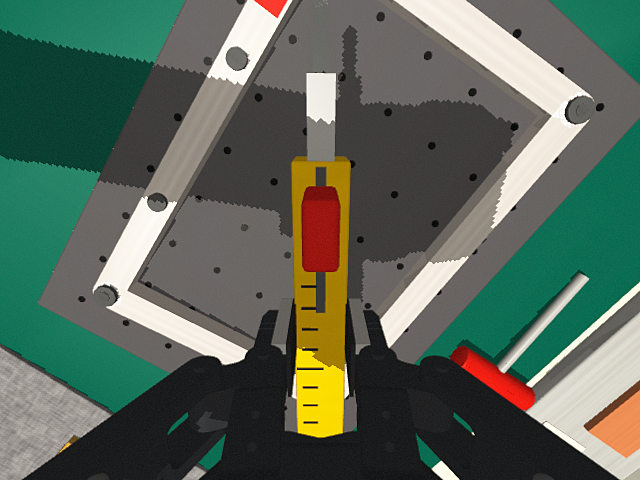

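```bash
python3 -m handwheel '[[[0,0,-0.06,0],[0,0,-0.1,0],[0,0,-0.13,0],[0,0,-0.15,0],[0,0,-0.16,0],[0,0,-0.168,0],[0,0,-0.174,0],[0,0,-0.176,0],[0,0,-0.176,0]]]'
```

```text
time: 10.65
position: [0.5819, -0.0101, 0.0461]
tool_rot: [1.417, 2.802, 0.001]
ft_force: [0.1, -0.5, 0.5]
gripper_width: 0.0206
gripper_force: 40.8
```

```bash
python3 -m handwheel '[[[0,0,0,0],[0,0,0,0],[0,0,0,0],[0,0,0.02,0],[0,0,0.04,0],[0,0,0.04,0]]]' 105 40 && python3 -m handwheel '[[[0,0,0,0],[0,0,0,0],[0,0,0,0],[0,0,0,0],[0,0,0,0],[0,0,0,0],[0,0,0,0]]]' 255 20 && python3 -m handwheel '[[[-0.012,0.016,0,0],[-0.024,0.032,0,0],[-0.03,0.04,0,0],[-0.036,0.048,0,0],[-0.042,0.056,0,0],[-0.047,0.064,0,0],[-0.053,0.072,0,0],[-0.059,0.08,0,0],[-0.065,0.088,0,0],[-0.071,0.096,0,0],[-0.071,0.096,0,0]]]'
python3 - <<'E'
from h import *
st(); p,d,C=grab("wrist"); save(p,"w5.png"); X=cloud(d,C)
q=fitframe(X)
for t in("nose_fixed","nose_slide","rule_tab"):
    for r in spot_point("wrist",t)[:2]: print(t,np.round(r["position"],4),round(r["conf"],2),np.round(proj(r["position"],C)))
E
```

```text
time: 11.25
position: [0.583, -0.0098, 0.0676]
tool_rot: [1.416, 2.8, 0.003]
ft_force: [-0.2, 0.6, 0.3]
gripper_width: 0.0503
gripper_force: 0.0
time: 11.95
position: [0.5813, -0.0103, 0.0652]
tool_rot: [-1.418, -2.803, -0.0]
ft_force: [-0.1, 0.6, 0.5]
gripper_width: -0.0002
gripper_force: 0.0
time: 13.05
position: [0.5451, 0.0389, 0.0653]
tool_rot: [-1.415, -2.804, -0.001]
ft_force: [-0.1, 0.0, -0.2]
gripper_width: 0.0
gripper_force: 0.0
{'time': 13.05, 'position': [0.5451, 0.0389, 0.0653], 'tool_rot': [-1.4154, -2.8039, -0.0005], 'joints': [0.6645, 0.6771, -1.0027, 1.9381, 0.7156, 0.9341, -0.0615], 'ft_force': [-0.1159, 0.0476, -0.2177], 'gripper_width': 0.0, 'gripper_force': 0.0}
plate z 0.0148 bar z 0.0298
q [0.5648 0.008  0.0259 0.0613] cost 5047.2 187684
a [0.4817 0.1265] b [ 0.4879 -0.1134] c [ 0.6473 -0.0995] d [0.6411 0.1404] 
AC 0.2801 BD 0.2964 shift mm 11.02
nose_slide [0.4845 0.1213 0.024 ] 0.92 [323.  72.]
rule_tab [0.5349 0.061  0.0635] 0.66 [336. 283.]
```

View pics/w5.png

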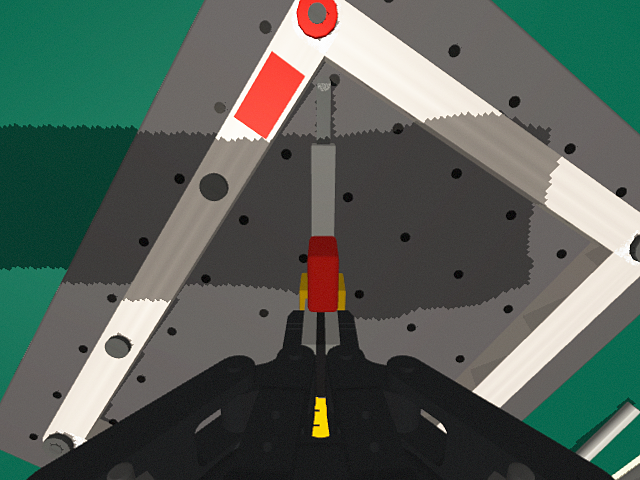

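```bash
python3 -m handwheel '[[[-0.0024,0.0032,0,0],[-0.0047,0.0064,0,0],[-0.0071,0.0097,0,0],[-0.0095,0.0129,0,0],[-0.0095,0.0129,0,0]]]';for i in 1 2 3; do python3 -m handwheel '[[[-0.0012,0.0016,0,0],[-0.0024,0.0032,0,0],[-0.0024,0.0032,0,0]]]' | grep -E "posi|ft_f"; done
python3 - <<'E'
from h import *
p,d,C=grab("wrist"); save(p[0:300,160:500],"w6.png")
E
```

```text
time: 13.75
position: [0.5414, 0.044, 0.0653]
tool_rot: [1.417, 2.803, 0.0]
ft_force: [2.0, -0.2, -0.7]
gripper_width: 0.0001
gripper_force: 0.7
position: [0.5411, 0.044, 0.0654]
ft_force: [4.5, -3.9, -1.3]
position: [0.5407, 0.044, 0.0654]
ft_force: [5.4, -5.4, -1.4]
position: [0.5405, 0.044, 0.0657]
ft_force: [5.4, -9.0, -1.4]
```

View pics/w6.png

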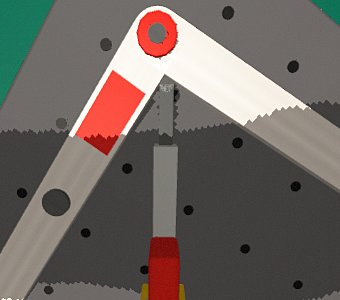

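```bash
python3 -m handwheel '[[[0.006,-0.008,0,0],[0.01,-0.014,0,0],[0.024,-0.032,0,0],[0.036,-0.048,0,0],[0.036,-0.048,0.04,0],[0.036,-0.048,0.12,0],[0.036,-0.048,0.16,0],[0.036,-0.048,0.16,0]]]'
cat >> h.py <<'E'
def rulefit(p,X,zu,q):
    "pose of rule lying flat with underside zu: tab & beam along the axis"
    P=X[mask(p,X,"yellow")&(abs(X[...,2]-zu-.021)<.006)][:,:2]; T=X[mask(p,X,"red")&(abs(X[...,2]-zu-.049)<.004)][:,:2]
    B,I=framepts(q); tc=np.array(cv2.minAreaRect((T*1000).astype(np.float32))[0])/1000
    c,s,a=cv2.minAreaRect((P*1000).astype(np.float32)); print("beam",np.round(c,1),np.round(s,1),round(a,1),"tab",tc.round(4))
    bc=np.array(c)/1000; u=(tc-bc)/np.linalg.norm(tc-bc); s_=(P-bc)@u; lo,hi=np.percentile(s_,[.3,99.7]); 
    print("yaw",np.degrees(np.arctan2(u[1],u[0])).round(1),"beam len",(hi-lo).round(4))
    o=bc+u*(hi-.06); t=(tc-o)@u-.035; nf=o-.1125*u; ns=o+(.1125+t)*u
    print("origin",o.round(4),"tongue",t.round(4),"reading",(.225+t).round(4),"nf",nf.round(4),"ns",ns.round(4))
    for n,c in zip("abcd",I): print(n,"to nf",np.linalg.norm(nf-c).round(4),"ns",np.linalg.norm(ns-c).round(4))
E
python3 - <<'E'
from h import *
p,d,C=grab("wrist"); X=cloud(d,C);np.savez("/tmp/w7.npz",p=p,X=X); q=fitframe(X); rulefit(p,X,.0148,q); save(p,"w7.png")
p,d,C=grab("top"); X=cloud(d,C); q=fitframe(X); rulefit(p,X,.016,q)
E
```

```text
time: 15.5
position: [0.5583, 0.0257, 0.1488]
tool_rot: [1.415, 2.798, 0.006]
ft_force: [1.0, 0.5, -0.8]
gripper_width: -0.0002
gripper_force: 0.0
plate z 0.0147 bar z 0.0299
q [0.5649 0.0077 0.0274 0.0625] cost 4160.7 129918
a [0.4816 0.1261] b [ 0.4882 -0.1138] c [ 0.6475 -0.0994] d [0.6409 0.1405] 
AC 0.28 BD 0.2966 shift mm 11.24
beam [562.  14.] [21.9 75.7] 35.5 tab [0.5276 0.0628]
yaw 125.2 beam len 0.0741
origin [ 0.5748 -0.0042] tongue 0.047 reading 0.272 nf [ 0.6397 -0.0962] ns [0.4829 0.1261]
a to nf 0.2728 ns 0.0014
b to nf 0.1525 ns 0.24
c to nf 0.0085 ns 0.2792
d to nf 0.2366 ns 0.1586
plate z 0.0165 bar z 0.0319
q [0.5659 0.0104 0.0271 0.0598] cost 219.4 6961
a [0.4826 0.1287] b [ 0.4891 -0.1112] c [ 0.6485 -0.0973] d [0.642  0.1426] 
AC 0.2803 BD 0.2962 shift mm 10.76
beam [746.5  45.4] [383.1 161.2] 26.1 tab [0.4479 0.4567]
yaw 126.0 beam len 0.2103
origin [0.7163 0.087 ] tongue 0.4218 reading 0.6468 nf [ 0.7824 -0.004 ] ns [0.4024 0.5194]
a to nf 0.3278 ns 0.3988
b to nf 0.3122 ns 0.6365
c to nf 0.1632 ns 0.6639
d to nf 0.203 ns 0.4465
```

```bash
python3 -m handwheel '[[[0.02,-0.02,0.1,0],[0.02,-0.02,0.2,0],[0.02,-0.02,0.3,0],[0.02,-0.02,0.3,0],[0.02,-0.02,0.3,0],[0.02,-0.02,0.3,0]]]' | grep pos
python3 - <<'E'
from h import *
p,d,C=grab("wrist"); X=cloud(d,C);np.savez("/tmp/w8.npz",p=p,X=X); q=fitframe(X); rulefit(p,X,.0148,q); save(p,"w8.png")
for t in("nose_fixed","nose_slide"):
    for r in spot_point("wrist",t)[:2]: print(t,np.round(r["position"],4),round(r["conf"],2),np.round(proj(r["position"],C)))
E
```

```text
position: [0.5642, 0.0142, 0.2929]
plate z 0.0147 bar z 0.0299
q [0.5648 0.0077 0.0287 0.0599] cost 2443.3 69990
a [0.4813 0.126 ] b [ 0.4882 -0.1139] c [ 0.6476 -0.0997] d [0.6407 0.1401] 
AC 0.2803 BD 0.2963 shift mm 10.78
beam [581.8 -14.2] [ 21.7 144.9] 35.4 tab [0.5273 0.0627]
yaw 125.4 beam len 0.1428
origin [ 0.5751 -0.0048] tongue 0.0477 reading 0.2727 nf [ 0.6402 -0.0965] ns [0.4824 0.1259]
a to nf 0.2734 ns 0.0011
b to nf 0.153 ns 0.2398
c to nf 0.008 ns 0.2796
d to nf 0.2367 ns 0.1589
nose_fixed [ 0.6366 -0.0948  0.0233] 0.95 [317. 306.]
nose_fixed [0.6548 0.1506 0.018 ] 0.54 [466. 148.]
nose_slide [0.4801 0.1252 0.0208] 0.61 [321.  62.]
```

View pics/w8.png

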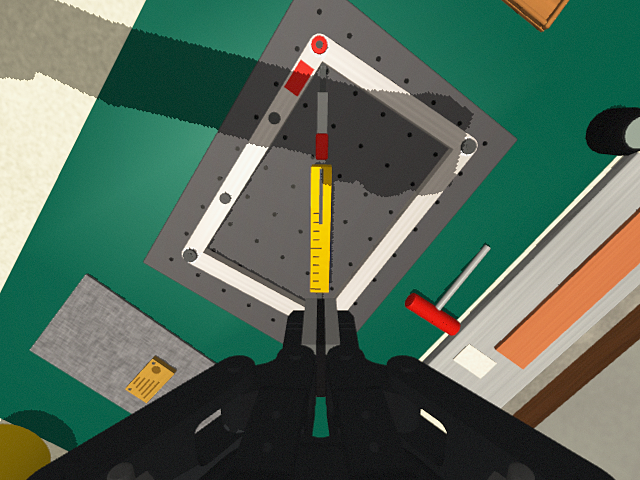

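```bash
python3 -m handwheel '[[[0.032,-0.052,-0.1,0],[0.032,-0.052,-0.2,0],[0.032,-0.052,-0.3,0],[0.032,-0.052,-0.38,0],[0.032,-0.052,-0.44,0],[0.032,-0.052,-0.47,0],[0.032,-0.052,-0.5,0],[0.032,-0.052,-0.5,0],[0.032,-0.052,-0.5,0]]]' 105 20 | grep -E "pos|ft" && python3 -m handwheel '[[[0,0,0,0],[0,0,0,0],[0,0,0,0],[0,0,0,0],[0,0,0,0]]]' 255 20 |grep -E "pos|ft|grip" && python3 -m handwheel '[[[0.002,-0.002,0,0.004],[0.004,-0.004,0,0.0083],[0.005,-0.005,0,0.0083],[0.006,-0.006,0,0.0083],[0.007,-0.006,0,0.0083],[0.007,-0.006,0,0.0083]]]' |grep -E "pos|ft|grip"
```

```text
position: [0.5825, -0.0107, 0.0464]
ft_force: [-0.2, -0.0, 0.1]
position: [0.5827, -0.0112, 0.047]
ft_force: [-0.4, -0.5, 7.3]
gripper_width: 0.0212
gripper_force: 21.8
position: [0.5836, -0.0113, 0.0469]
ft_force: [-6.0, 2.3, 10.1]
gripper_width: 0.0215
gripper_force: 22.8
```

```bash
python3 -m handwheel '[[[0,0,0.002,0],[0,0,0.005,0],[0,0,0.005,0],[0,0,0.005,0]]]' |grep -E "pos|ft|grip"
```

```text
position: [0.5849, -0.0149, 0.0472]
ft_force: [0.4, -0.2, -3.1]
gripper_width: 0.0211
gripper_force: 20.8
```

```bash
python3 -m handwheel '[[[0,0,0,0],[0,0,0,0],[0,0,0,0],[0,0,0.02,0],[0,0,0.036,0],[0,0,0.036,0]]]' 105 20 | grep -E "ft" && python3 -m handwheel '[[[-0.02,0.027,0,0],[-0.04,0.054,0,0],[-0.04,0.054,0,0],[-0.056,0.076,0,0],[-0.07,0.095,0,0],[-0.0807,0.1095,0,0],[-0.0807,0.1095,0,0],[-0.0807,0.1095,0,0]]]' 255 20 | grep -E "pos|ft"; for i in 1 2; do python3 -m handwheel '[[[-0.0009,0.0012,0,0],[-0.0018,0.0024,0,0],[-0.0018,0.0024,0,0]]]' | grep -E "posi|ft_f"; done
```

```text
ft_force: [0.1, -0.6, 0.9]
position: [0.5445, 0.0408, 0.0658]
ft_force: [0.2, -0.2, -0.4]
position: [0.5439, 0.0416, 0.0657]
ft_force: [0.7, 0.1, -0.5]
position: [0.5428, 0.0432, 0.0657]
ft_force: [-0.3, -0.3, -0.6]
```

```bash
for i in 1 2 3; do python3 -m handwheel '[[[-0.0009,0.0012,0,0],[-0.0018,0.0024,0,0],[-0.0018,0.0024,0,0]]]' | grep -E "posi|ft_f"; done
```

```text
position: [0.5423, 0.0441, 0.0658]
ft_force: [1.5, -0.7, -0.5]
position: [0.5419, 0.0444, 0.0659]
ft_force: [2.5, -2.8, -0.7]
position: [0.5416, 0.0445, 0.066]
ft_force: [4.9, -4.9, -0.7]
```

```bash
python3 -m handwheel '[[[0.006,-0.008,0,0],[0.016,-0.02,0.02,0],[0.036,-0.048,0.12,0],[0.05,-0.06,0.22,0],[0.05,-0.06,0.32,0],[0.05,-0.06,0.42,0],[0.05,-0.06,0.46,0],[0.05,-0.06,0.46,0],[0.05,-0.06,0.46,0]]]' | grep pos
python3 - <<'E'
from h import *
p,d,C=grab("wrist"); X=cloud(d,C);np.savez("/tmp/w9.npz",p=p,X=X); q=fitframe(X); rulefit(p,X,.0148,q); save(p[30:400,140:500],"w9.png")
E
```

```text
position: [0.5647, 0.0175, 0.2963]
plate z 0.0147 bar z 0.0299
q [0.5648 0.0078 0.0285 0.0594] cost 2401.0 68821
a [0.4814 0.126 ] b [ 0.4883 -0.1139] c [ 0.6476 -0.0998] d [0.6408 0.14  ] 
AC 0.2804 BD 0.2962 shift mm 10.69
beam [584.2 -17.8] [ 21.7 144.7] 35.3 tab [0.527  0.0628]
yaw 125.4 beam len 0.144
origin [ 0.5772 -0.008 ] tongue 0.0518 reading 0.2768 nf [ 0.6423 -0.0997] ns [0.4822 0.126 ]
a to nf 0.2772 ns 0.0007
b to nf 0.1547 ns 0.24
c to nf 0.0053 ns 0.28
d to nf 0.2398 ns 0.1592
```

View pics/w9.png

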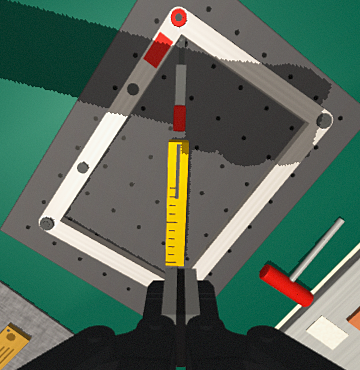

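```bash
python3 -m handwheel '[[[0.04,-0.064,-0.1,-0.015],[0.04,-0.064,-0.2,-0.015],[0.04,-0.064,-0.3,-0.015],[0.04,-0.064,-0.38,-0.015],[0.04,-0.064,-0.44,-0.015],[0.04,-0.064,-0.47,-0.015],[0.04,-0.064,-0.494,-0.015],[0.04,-0.064,-0.494,-0.015],[0.04,-0.064,-0.494,-0.015]]]' 105 20 | grep -E "pos|ft" && python3 -m handwheel '[[[0,0,0,0],[0,0,0,0],[0,0,0,0],[0,0,0,0],[0,0,0,0]]]' 255 20 |grep -E "pos|ft|grip" && python3 -m handwheel '[[[0.002,0.001,0,0.004],[0.004,0.0018,0,0.0075],[0.0046,0.0018,0,0.0075],[0.0046,0.0018,0,0.0075],[0.0046,0.0018,0,0.0075]]]' |grep -E "pos|ft|grip"
```

```text
position: [0.5862, -0.0149, 0.0501]
ft_force: [-0.5, -0.1, 0.8]
position: [0.586, -0.0156, 0.0505]
ft_force: [-1.0, -1.1, 6.8]
gripper_width: 0.0214
gripper_force: 21.0
position: [0.5864, -0.0154, 0.0505]
ft_force: [-5.4, -2.2, 10.3]
gripper_width: 0.021
gripper_force: 21.5
```

```bash
python3 -m handwheel '[[[0,0,0.003,0],[0,0,0.005,0],[0,0,0.005,0],[0,0,0.005,0]]]' |grep -E "pos|ft|grip"; python3 -m handwheel '[[[0,0,0,0],[0,0,0,0],[0,0,0,0],[0,0,0.02,0],[0.02,-0.03,0.1,0],[0.04,-0.05,0.2,0],[0.04,-0.05,0.3,0],[0,0,0.4,0],[0,0,0.45,0],[-0.04,0.06,0.494,0],[-0.04,0.06,0.494,0],[-0.04,0.06,0.494,0],[-0.04,0.06,0.494,0]]]' 60 20 |grep -E "pos|ft|grip"
python3 - <<'E'
from h import *
p,d,C=grab("wrist"); X=cloud(d,C);np.savez("/tmp/w9.npz",p=p,X=X); q=fitframe(X); rulefit(p,X,.0148,q); save(p,"w10.png")
E
```

```text
position: [0.5875, -0.0147, 0.051]
ft_force: [0.5, -1.0, -2.7]
gripper_width: 0.0207
gripper_force: 20.1
position: [0.5673, 0.0146, 0.2979]
ft_force: [-0.8, -0.1, 0.0]
gripper_width: 0.0647
gripper_force: 0.0
plate z 0.0147 bar z 0.0299
q [0.5648 0.0078 0.029  0.0581] cost 2460.2 71890
a [0.4814 0.126 ] b [ 0.4883 -0.1138] c [ 0.6477 -0.0999] d [0.6407 0.1399] 
AC 0.2806 BD 0.296 shift mm 10.46
beam [586.6 -15.8] [ 21.5 144. ] 35.8 tab [0.528  0.0632]
yaw 126.6 beam len 0.1425
origin [ 0.5801 -0.007 ] tongue 0.0523 reading 0.2773 nf [ 0.6471 -0.0973] ns [0.4818 0.1254]
a to nf 0.2781 ns 0.0008
b to nf 0.1596 ns 0.2393
c to nf 0.0027 ns 0.2798
d to nf 0.2373 ns 0.1596
```

```bash
python3 -m handwheel '[[[0.04,-0.06,-0.1,0],[0.04,-0.06,-0.2,0],[0.04,-0.06,-0.3,0],[0.04,-0.06,-0.38,0],[0.04,-0.06,-0.44,0],[0.04,-0.06,-0.47,0],[0.04,-0.06,-0.498,0],[0.04,-0.06,-0.498,0],[0.04,-0.06,-0.498,0]]]' 105 20 | grep -E "pos|ft" && python3 -m handwheel '[[[0,0,0,0],[0,0,0,0],[0,0,0,0],[0,0,0,0],[0,0,0,0]]]' 255 30 |grep -E "pos|ft|grip" && python3 -m handwheel '[[[0,0,0.01,0],[0,0,0.05,0],[0,0,0.1,0],[0,0,0.15,0],[-0.084,-0.012,0.15,-0.561],[-0.084,-0.012,0.15,-0.561],[-0.084,-0.012,0.15,-0.561],[-0.084,-0.012,0.15,-0.561],[-0.084,-0.012,0.15,-0.561],[-0.084,-0.012,0.15,-0.561],[-0.084,-0.012,0.15,-0.561],[-0.084,-0.012,0.15,-0.561],[-0.084,-0.012,0.15,-0.561],[-0.084,-0.012,0.15,-0.561],[-0.084,-0.012,0.15,-0.561],[-0.084,-0.012,0.15,-0.561]]]'
python3 - <<'E'
from h import *
st(); p,d,C=grab("wrist"); X=cloud(d,C); fitframe(X); save(p,"w11.png")
E
```

```text
position: [0.5887, -0.0142, 0.0505]
ft_force: [0.1, -0.2, 0.2]
position: [0.5881, -0.0148, 0.051]
ft_force: [-3.1, -0.9, 5.3]
gripper_width: 0.0203
gripper_force: 29.4
time: 29.25
position: [0.5453, -0.0203, 0.1243]
tool_rot: [-2.731, -1.551, -0.0]
ft_force: [0.7, -0.3, -3.4]
gripper_width: 0.0209
gripper_force: 30.2
{'time': 29.25, 'position': [0.5453, -0.0203, 0.1243], 'tool_rot': [-2.7314, -1.5514, -0.0], 'joints': [0.6666, 0.4782, -0.8432, 1.9187, 0.4394, 0.9393, -0.9256], 'ft_force': [0.6653, -0.3397, -3.3647], 'gripper_width': 0.0209, 'gripper_force': 30.2333}
plate z 0.0148 bar z 0.0298
q [0.5651 0.0089 0.0327 0.0456] cost 2622.4 146160
a [0.4812 0.1266] b [ 0.489  -0.1132] c [ 0.6485 -0.1007] d [0.6407 0.1391] 
AC 0.2823 BD 0.2944 shift mm 8.2
```

```bash
python3 -m handwheel '[[[0,0,-0.04,0],[0,0,-0.08,0],[0,0,-0.11,0],[0,0,-0.13,0],[0,0,-0.14,0],[0,0,-0.146,0],[0,0,-0.15,0],[0,0,-0.15,0]]]' |grep -E "pos|ft|grip";  python3 -m handwheel '[[[0,0,0,0],[0,0,0,0],[0,0,0,0],[0,0,0.02,0],[0,0,0.1,0],[0,0,0.2,0],[0,0,0.3,0],[0,0,0.4,0],[0,0,0.45,0],[0.03,0.06,0.49,0],[0.03,0.06,0.49,0],[0.03,0.06,0.49,0],[0.03,0.06,0.49,0]]]' 60 20 |grep -E "pos|ft|grip"
python3 - <<'E'
from h import *
p,d,C=grab("wrist"); X=cloud(d,C); q=fitframe(X); rulefit(p,X,.0148,q); save(p,"w12.png")
E
```

```text
position: [0.5455, -0.0203, 0.051]
ft_force: [-4.5, -0.7, 5.3]
gripper_width: 0.0204
gripper_force: 31.2
position: [0.5596, 0.0088, 0.2935]
ft_force: [-1.3, -0.3, -0.4]
gripper_width: 0.0656
gripper_force: 0.0
plate z 0.0148 bar z 0.03
q [0.5649 0.0077 0.0288 0.0577] cost 2555.6 74045
a [0.4815 0.1259] b [ 0.4884 -0.114 ] c [ 0.6478 -0.1002] d [0.6408 0.1397] 
AC 0.2806 BD 0.296 shift mm 10.38
beam [544.3 -21.6] [144.5  21.6] 59.3 tab [0.5935 0.0619]
yaw 59.5 beam len 0.1434
origin [ 0.5505 -0.0112] tongue 0.0498 reading 0.2748 nf [ 0.4933 -0.1081] ns [0.6329 0.1287]
a to nf 0.2343 ns 0.1514
b to nf 0.0077 ns 0.2824
c to nf 0.1546 ns 0.2293
d to nf 0.2884 ns 0.0136
```

View pics/w12.png

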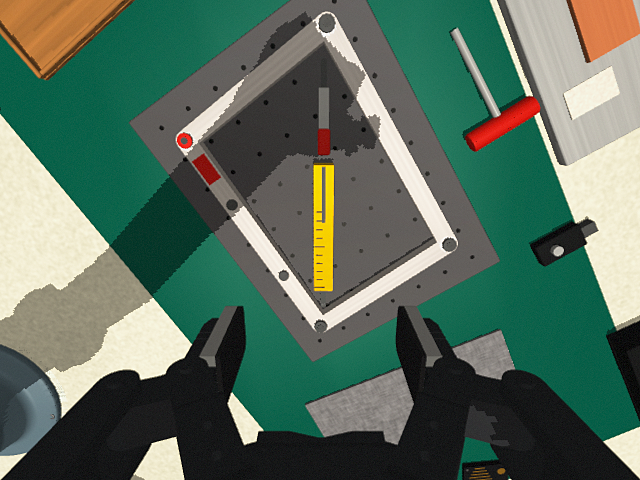

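```bash
python3 -m handwheel '[[[-0.03,-0.06,-0.1,0],[-0.03,-0.06,-0.2,0],[-0.03,-0.06,-0.3,0],[-0.03,-0.06,-0.38,0],[-0.03,-0.06,-0.44,0],[-0.03,-0.06,-0.47,0],[-0.03,-0.06,-0.49,0],[-0.03,-0.06,-0.49,0],[-0.03,-0.06,-0.49,0]]]' 105 20 | grep -E "pos|ft" && python3 -m handwheel '[[[0,0,0,0],[0,0,0,0],[0,0,0,0],[0,0,0,0],[0,0,0,0],[0,0,0.003,0],[0,0,0.005,0],[-0.003,-0.0034,0.005,0],[-0.006,-0.0068,0.005,0],[-0.006,-0.0068,0.005,0],[-0.006,-0.0068,0.005,0]]]' 255 20 |grep -E "pos|ft|grip"; python3 -m handwheel '[[[0,0,0,0],[0,0,0,0],[0,0,0,0],[0,0,0.02,0],[0,0,0.034,0],[0,0,0.034,0]]]' 105 20 | grep -E "pos|ft"
```

```text
position: [0.5468, -0.0204, 0.0507]
ft_force: [-0.9, 0.4, -0.1]
position: [0.5422, -0.0242, 0.0515]
ft_force: [1.2, -0.0, -3.0]
gripper_width: 0.0211
gripper_force: 20.1
position: [0.5439, -0.0236, 0.0705]
ft_force: [0.5, -0.5, 0.3]
```

```bash
python3 -m handwheel '[[[0.02,0.034,0,0],[0.04,0.067,0,0],[0.04,0.067,0,0],[0.056,0.094,0,0],[0.066,0.111,0,0],[0.074,0.124,0,0],[0.081,0.136,0,0],[0.086,0.1443,0,0],[0.086,0.1443,0,0]]]' 255 20 | grep -E "pos|ft"; for i in 1 2; do python3 -m handwheel '[[[0.0010,0.0017,0,0],[0.002,0.0034,0,0],[0.002,0.0034,0,0]]]' | grep -E "posi|ft_f"; done
```

```text
position: [0.5856, 0.049, 0.0688]
ft_force: [0.7, -0.7, 0.5]
position: [0.5863, 0.0497, 0.0687]
ft_force: [0.2, -0.8, 0.2]
position: [0.5875, 0.0517, 0.0687]
ft_force: [0.2, -0.1, -0.8]
```

```bash
for i in 1 2 3 4; do python3 -m handwheel '[[[0.0008,0.0013,0,0],[0.0015,0.0026,0,0],[0.0015,0.0026,0,0]]]' | grep -E "posi|ft_f"; done
```

```text
position: [0.5883, 0.0531, 0.0688]
ft_force: [-0.5, -0.6, -0.5]
position: [0.5885, 0.0534, 0.0687]
ft_force: [-2.8, -1.9, 1.3]
position: [0.5891, 0.0538, 0.0686]
ft_force: [-2.3, -4.4, 2.7]
position: [0.5895, 0.0541, 0.0685]
ft_force: [-3.4, -5.6, 5.1]
```

```bash
python3 -m handwheel '[[[-0.006,-0.01,0,0],[-0.016,-0.027,0.02,0],[-0.036,-0.06,0.12,0],[-0.05,-0.08,0.22,0],[-0.05,-0.08,0.32,0],[-0.05,-0.08,0.42,0],[-0.05,-0.08,0.46,0],[-0.05,-0.08,0.46,0],[-0.05,-0.08,0.46,0]]]' | grep pos
python3 - <<'E'
from h import *
p,d,C=grab("wrist"); X=cloud(d,C);np.savez("/tmp/w13.npz",p=p,X=X); q=fitframe(X); rulefit(p,X,.0148,q); save(p,"w13.png")
E
```

```text
position: [0.5656, 0.0175, 0.2997]
plate z 0.0148 bar z 0.03
q [0.5649 0.0079 0.0292 0.055 ] cost 2295.9 67894
a [0.4814 0.1261] b [ 0.4884 -0.1138] c [ 0.6478 -0.1003] d [0.6408 0.1395] 
AC 0.281 BD 0.2956 shift mm 9.9
beam [542.1 -23.8] [140.   21.8] 59.2 tab [0.5997 0.0731]
yaw 59.3 beam len 0.1391
origin [ 0.5471 -0.0154] tongue 0.0679 reading 0.2929 nf [ 0.4896 -0.1121] ns [0.6392 0.1397]
a to nf 0.2383 ns 0.1584
b to nf 0.0021 ns 0.295
c to nf 0.1586 ns 0.2402
d to nf 0.2936 ns 0.0016
```

```bash
python3 -m handwheel '[[[0.099,0.161,-0.05,0],[0.099,0.161,-0.1,0],[0.099,0.161,-0.2,0],[0.099,0.161,-0.3,0],[0.099,0.161,-0.38,0],[0.099,0.161,-0.43,0],[0.099,0.161,-0.46,0],[0.099,0.161,-0.46,0]]]' | grep -E "pos|ft" ; python3 -m handwheel '[[[-0.01,-0.017,0,0],[-0.02,-0.034,0,0],[-0.03,-0.051,0,0],[-0.04,-0.068,0,0],[-0.05,-0.085,0,0],[-0.058,-0.098,0,0],[-0.065,-0.11,0,0],[-0.071,-0.12,0,0],[-0.071,-0.12,0,0]]]' | grep -E "pos|ft"; python3 -m handwheel '[[[0.006,0.01,0,0],[0.01,0.016,0.1,0],[0.01,0.016,0.2,0],[0.01,0.016,0.3,0],[0.01,0.016,0.4,0],[0.01,0.016,0.46,0],[0.01,0.016,0.46,0]]]' 60 | grep pos
python3 - <<'E'
from h import *
p,d,C=grab("wrist"); X=cloud(d,C); q=fitframe(X); rulefit(p,X,.0148,q); save(p,"w14.png")
E
```

```text
position: [0.6119, 0.097, 0.065]
ft_force: [-0.5, -0.2, 0.1]
position: [0.5787, 0.036, 0.0684]
ft_force: [0.5, 0.5, 0.9]
position: [0.5877, 0.0481, 0.3051]
plate z 0.0149 bar z 0.0301
q [0.5649 0.0076 0.029  0.0576] cost 1968.6 63483
a [0.4814 0.1257] b [ 0.4884 -0.1141] c [ 0.6477 -0.1003] d [0.6408 0.1396] 
AC 0.2806 BD 0.296 shift mm 10.36
beam [540.9 -26. ] [143.9  21.8] 59.2 tab [0.5655 0.0154]
yaw 59.3 beam len 0.1432
origin [ 0.5468 -0.0159] tongue 0.0014 reading 0.2264 nf [ 0.4894 -0.1126] ns [0.605  0.0821]
a to nf 0.2385 ns 0.1311
b to nf 0.0018 ns 0.2283
c to nf 0.1588 ns 0.1873
d to nf 0.2942 ns 0.0677
```

View pics/w14.png

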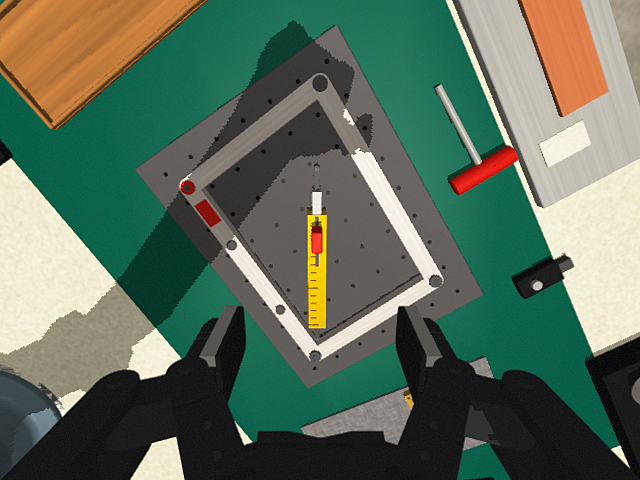

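```bash
python3 -m handwheel '[[[-0.09,-0.145,0,0],[-0.09,-0.145,-0.1,0],[-0.09,-0.145,-0.2,0],[-0.09,-0.145,-0.3,0],[-0.09,-0.145,-0.38,0],[-0.09,-0.145,-0.44,0],[-0.09,-0.145,-0.47,0],[-0.09,-0.145,-0.499,0],[-0.09,-0.145,-0.499,0],[-0.09,-0.145,-0.499,0]]]' 105 20 | grep -E "pos|ft" && python3 -m handwheel '[[[0,0,0,0],[0,0,0,0],[0,0,0,0],[0,0,0,0],[0,0,0,0]]]' 255 40 |grep -E "pos|ft|grip" && python3 -m handwheel '[[[0,0,0.01,0],[0,0,0.05,0],[0,0,0.1,0],[0,0,0.15,0],[-0.1,0.69,0.15,-0.47],[-0.1,0.69,0.15,-0.47],[-0.1,0.69,0.15,-0.47],[-0.1,0.69,0.15,-0.47],[-0.1,0.69,0.15,-0.47],[-0.1,0.69,0.15,-0.47],[-0.1,0.69,0.15,-0.47],[-0.1,0.69,0.15,-0.47],[-0.1,0.69,0.15,-0.47],[-0.1,0.69,0.15,-0.47],[-0.1,0.69,0.15,-0.47]]]'
```

```text
position: [0.5405, -0.0267, 0.0502]
ft_force: [0.8, -0.1, 0.5]
position: [0.5408, -0.0271, 0.051]
ft_force: [-0.8, -0.5, 7.1]
gripper_width: 0.0201
gripper_force: 39.3
time: 43.15
position: [0.4899, 0.315, 0.1233]
tool_rot: [3.138, 0.07, -0.002]
ft_force: [1.2, -0.2, -3.6]
gripper_width: 0.0202
gripper_force: 40.0
```

```bash
python3 -m handwheel '[[[0.01,0.01,-0.05,0],[0.01,0.01,-0.1,0],[0.01,0.01,-0.14,0],[0.01,0.01,-0.16,0],[0.01,0.01,-0.168,0],[0.01,0.01,-0.17,0],[0.01,0.01,-0.17,0]]]' |grep -E "pos|ft|grip";  python3 -m handwheel '[[[0,0,0,0],[0,0,0,0],[0,0,0,0],[0,0,0.05,0],[0,0,0.1,0],[0,0,0.2,0],[0,0,0.2,0],[0,0,0.3,0],[0,0,0.3,0]]]' 105 20 |grep -E "pos|ft|grip"
python3 - <<'E'
from h import *
p,d,C=grab("wrist"); X=cloud(d,C); q=(.5649,.0076,.029,.0576); rulefit(p*((X[...,1]>.25)[...,None]),X,.0045,q); save(p,"w15.png")
for r in recognise("wrist","rest")[:1]+spot_point("wrist","rest")[:1]: print(r)
E
```

```text
position: [0.4956, 0.3224, 0.0402]
ft_force: [0.8, -0.6, -2.4]
gripper_width: 0.0201
gripper_force: 40.0
position: [0.4978, 0.3268, 0.1961]
ft_force: [0.9, 1.5, 1.3]
gripper_width: 0.0501
gripper_force: 0.0
beam [497.5 322. ] [143.7  21.5] 2.4 tab [0.5445 0.324 ]
yaw 2.5 beam len 0.1428
origin [0.5087 0.3224] tongue 0.0008 reading 0.2258 nf [0.3963 0.3176] ns [0.6219 0.3273]
a to nf 0.2099 ns 0.2456
b to nf 0.4414 ns 0.4611
c to nf 0.4877 ns 0.4283
d to nf 0.3025 ns 0.1886
{'position': [0.6519, 0.1284, 0.0304], 'conf': 0.75}
{'position': [0.5039, 0.3328, 0.0018], 'conf': 0.77}
```

```bash
python3 -m handwheel '[[[0.316,-0.61,0,0.3],[0.316,-0.61,0,0.743],[0.316,-0.61,0,0.743],[0.316,-0.61,0,0.743],[0.316,-0.61,0,0.743],[0.316,-0.61,0,0.743],[0.316,-0.61,0,0.743],[0.316,-0.61,0,0.743],[0.316,-0.61,0,0.743],[0.316,-0.61,0,0.743],[0.316,-0.61,0,0.743],[0.316,-0.61,0,0.743],[0.316,-0.61,0,0.743]]]' 105 80
python3 - <<'E'
from h import *
p,d,C=grab("wrist"); X=cloud(d,C); q=fitframe(X); save(p,"w16.png"); B,I=framepts(q); print("mid",((B[2]+B[3])/2).round(4)); st()
E
```

```text
time: 46.2
position: [0.6516, 0.0178, 0.1878]
tool_rot: [-2.185, -2.255, 0.002]
ft_force: [1.3, -0.3, 0.3]
gripper_width: 0.0504
gripper_force: 0.0
plate z 0.0149 bar z 0.0299
q [0.5647 0.0081 0.0291 0.057 ] cost 1854.8 118518
a [0.4812 0.1263] b [ 0.4882 -0.1136] c [ 0.6476 -0.0998] d [0.6406 0.1401] 
AC 0.2807 BD 0.2959 shift mm 10.25
mid [0.6541 0.021 ]
{'time': 46.25, 'position': [0.6518, 0.0179, 0.1882], 'tool_rot': [-2.185, -2.2555, 0.0019], 'joints': [0.5934, 0.6398, -0.9523, 1.6079, 0.5517, 1.1871, -0.4473], 'ft_force': [0.8198, 0.4959, -0.4374], 'gripper_width': 0.0504, 'gripper_force': 0.0}
```

```bash
python3 -m handwheel '[[[0.008,0.008,-0.1,0],[0.008,0.008,-0.2,0],[0.008,0.008,-0.25,0],[0.008,0.008,-0.28,0],[0.008,0.008,-0.3,0],[0.008,0.008,-0.3,0],[0.008,0.008,-0.3,0]]]' |grep -E "pos|ft|grip";  python3 -m handwheel '[[[0,0,0,0],[0,0,0,0],[0,0,0,0],[0,0,0,0],[0,0,0,0]]]' 255 80 |grep -E "pos|ft|grip";  python3 -m handwheel '[[[0.0002,-0.005,0,0],[0.0005,-0.01,0,0],[0.001,-0.015,0,0],[0.001,-0.02,0,0],[0.001,-0.02,0,0],[0.001,-0.02,0,0]]]' |grep -E "pos|ft|grip"
```

```text
position: [0.6578, 0.0224, 0.0409]
ft_force: [-0.5, 0.4, 0.2]
gripper_width: 0.0503
gripper_force: 0.0
position: [0.6554, 0.0221, 0.041]
ft_force: [-4.4, -1.3, 6.8]
gripper_width: 0.017
gripper_force: 78.5
position: [0.6553, 0.0216, 0.0411]
ft_force: [-3.9, 9.6, 3.2]
gripper_width: 0.0174
gripper_force: 78.4
```

```bash
python3 -m handwheel '[[[0,0,0,0],[0,0,0,0],[0,0,0,0],[0,0,0,0]]]' |grep -E "pos|ft";python3 -m handwheel '[[[0,-0.004,0,0],[0,-0.008,0,0],[0,-0.008,0,0],[0,-0.008,0,0]]]' |grep -E "pos|ft|grip"
```

```text
position: [0.6553, 0.0217, 0.0412]
ft_force: [-4.7, 9.9, 3.0]
position: [0.6554, 0.0205, 0.0412]
ft_force: [-2.2, 12.7, 0.9]
gripper_width: 0.0169
gripper_force: 78.4
```

```bash
python3 -m handwheel '[[[0,-0.004,0,0],[0,-0.008,0,0],[0,-0.012,0,0],[0,-0.012,0,0],[0,-0.012,0,0]]]' |grep -E "pos|ft|grip"
```

```text
position: [0.6557, 0.0147, 0.0412]
ft_force: [-2.3, 13.2, 1.0]
gripper_width: 0.0171
gripper_force: 78.4
```

```bash
python3 -m handwheel '[[[0,-0.003,0,0],[0,-0.006,0,0],[0,-0.006,0,0],[0,-0.006,0,0]]]' |grep -E "pos|ft|grip"; python3 -m handwheel '[[[0,0.01,0,0],[0,0.02,0,0],[0,0.026,0,0],[0,0.026,0,0],[0,0.026,0,0],[0,0.026,0,0]]]' |grep -E "pos|ft|grip"
python3 -m handwheel '[[[0,0,0,0],[0,0,0,0],[0,0,0,0],[0,0,0.1,0],[0,0,0.2,0],[0,0,0.3,0],[0,0,0.4,0],[0,0,0.5,0],[0,0,0.5,0],[0,0,0.5,0]]]' 105 20 |grep -E "pos|ft"
python3 - <<'E'
from h import *
for n in("wrist","top"):
    p,d,C=grab(n); X=cloud(d,C); q=fitframe(X,(.565,.01,.03,0.)); np.savez(f"/tmp/{n}17.npz",p=p,X=X); save(p,n+"17.png")
E
```

```text
position: [0.6558, 0.0119, 0.0413]
ft_force: [-0.9, 13.8, -0.2]
gripper_width: 0.0173
gripper_force: 78.4
position: [0.6559, 0.0123, 0.041]
ft_force: [-6.1, 0.7, 6.6]
gripper_width: 0.0173
gripper_force: 79.2
position: [0.658, 0.0121, 0.2914]
ft_force: [-0.1, -0.4, -0.8]
plate z 0.0149 bar z 0.0299
q [0.5646 0.0079 0.0284 0.0038] cost 1017.3 75533
a [0.4812 0.1256] b [ 0.488  -0.1143] c [ 0.6479 -0.1092] d [0.6411 0.1307] 
AC 0.2879 BD 0.289 shift mm 0.69
plate z 0.0165 bar z 0.032
q [0.566  0.0111 0.0268 0.0026] cost 121.0 8032
a [0.4828 0.1289] b [ 0.4893 -0.111 ] c [ 0.6492 -0.1063] d [0.6428 0.1336] 
AC 0.2881 BD 0.2888 shift mm 0.47
```

```bash
python3 -m handwheel '[[[-0.256,-0.6,0,0],[-0.256,-0.6,0,0],[-0.256,-0.6,0,0],[-0.256,-0.6,0,0],[-0.256,-0.6,-0.08,0],[-0.256,-0.6,-0.08,0],[-0.256,-0.6,-0.08,0],[-0.256,-0.6,-0.08,0],[-0.256,-0.6,-0.08,0],[-0.256,-0.6,-0.08,0]]]' 0 20 |grep -E "pos|ft"
python3 - <<'E'
from h import *
st(); p,d,C=grab("wrist"); X=cloud(d,C); save(p,"w18.png")
m=mask(p,X,"brass",(.35,.7,-.45,-.2))&(X[...,2]<.03); n,l,s,c=cv2.connectedComponentsWithStats(m.astype(np.uint8))
for i in range(1,n):
    if s[i,4]>300: print(s[i].tolist(),rect(l==i,X))
for r in recognise("wrist","die1")[:4]: print(np.round(r["position"],4),round(r["conf"],2),np.round(proj(r["position"],C)))
E
```

```text
position: [0.5293, -0.2858, 0.2485]
ft_force: [0.0, 0.3, -0.4]
{'time': 52.45, 'position': [0.5293, -0.2858, 0.2485], 'tool_rot': [-2.1802, -2.2593, -0.0019], 'joints': [1.2059, 0.4785, -1.002, 1.6801, 0.4235, 1.221, 0.1411], 'ft_force': [0.0401, 0.2865, -0.4132], 'gripper_width': 0.0853, 'gripper_force': 0.0}
[327, 184, 46, 67, 2219] (array([ 558.2, -298.8]), array([71.5, 36. ]), 83.7, 2219, np.float64(0.0107))
[ 0.5599 -0.2964  0.0116] 0.81 [351. 218.]
[ 0.5527 -0.4889  0.0082] 0.81 [335. 371.]
```

View pics/w18.png

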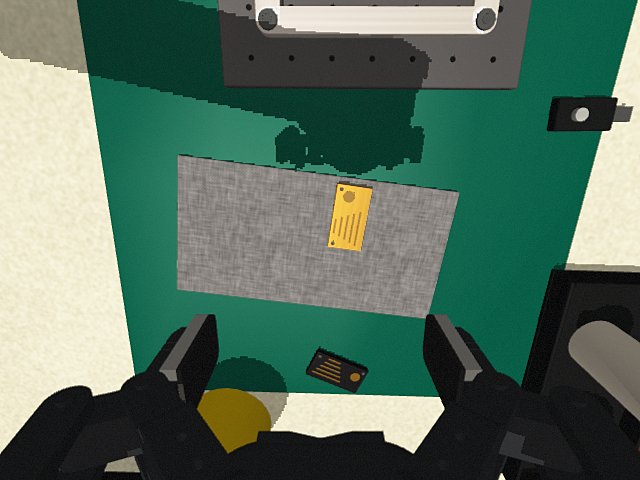

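```bash
python3 -m handwheel '[[[0.06,-0.024,-0.1,-0.07],[0.06,-0.024,-0.2,-0.07],[0.06,-0.024,-0.28,-0.07],[0.06,-0.024,-0.34,-0.07],[0.06,-0.024,-0.39,-0.07],[0.06,-0.024,-0.42,-0.07],[0.06,-0.024,-0.435,-0.07],[0.06,-0.024,-0.445,-0.07],[0.06,-0.024,-0.45,-0.07],[0.06,-0.024,-0.45,-0.07]]]' 90 20 |grep -E "pos|rot|ft"; python3 -m handwheel '[[[0,0,0,0],[0,0,0,0],[0,0,0,0],[0,0,0,0],[0,0,0,0]]]' 255 20 |grep -E "pos|ft|grip"
```

```text
position: [0.5597, -0.3004, 0.0253]
tool_rot: [2.343, 2.09, 0.001]
ft_force: [-0.5, -0.9, 0.8]
position: [0.5595, -0.3005, 0.0255]
ft_force: [-0.9, 0.7, 6.2]
gripper_width: 0.0352
gripper_force: 20.3
```

```bash
python3 -m handwheel '[[[0,0,0.04,0],[0,0,0.1,0],[0,0,0.2,0],[0.014,0.618,0.2,-0.682],[0.014,0.618,0.2,-0.682],[0.014,0.618,0.2,-0.682],[0.014,0.618,0.2,-0.682],[0.014,0.618,0.2,-0.682],[0.014,0.618,0.2,-0.682],[0.014,0.618,0.2,-0.682],[0.014,0.618,0.2,-0.682],[0.014,0.618,0.2,-0.682],[0.014,0.618,0.2,-0.682],[0.014,0.618,0.2,-0.682],[0.014,0.618,0.2,-0.682],[0.014,0.618,0.2,-0.682]]]'
python3 - <<'E'
from h import *
p,d,C=grab("wrist"); X=cloud(d,C); save(p,"w19.png")
m=mask(p,X,"brass",(.45,.7,-.1,.1))&(X[...,2]>.06); print(rect(m,X))
E
```

```text
time: 55.65
position: [0.5657, 0.009, 0.1244]
tool_rot: [-3.141, -0.047, 0.0]
ft_force: [-0.3, 0.2, -2.7]
gripper_width: 0.0347
gripper_force: 20.7
(array([568.9,   8.4]), array([68.7, 35.8]), 1.8, 9280, np.float64(0.1096))
```

```bash
python3 -m handwheel '[[[0,0,-0.06,0],[0,0,-0.11,0],[0,0,-0.14,0],[0,0,-0.16,0],[0,0,-0.17,0],[0,0,-0.174,0],[0,0,-0.175,0],[0,0,-0.175,0]]]' |grep -E "pos|ft|grip"; python3 -m handwheel '[[[0,0,0,0],[0,0,0,0],[0,0,0,0],[0,0,0.02,0],[0,0,0.1,0],[0,0,0.2,0],[0,0,0.3,0],[0,0,0.4,0],[0,0,0.45,0],[0,0,0.45,0]]]' 90 20 |grep -E "pos|ft|grip"
python3 - <<'E'
from h import *
p,d,C=grab("wrist"); X=cloud(d,C); save(p,"w20.png"); q=fitframe(X,(.565,.01,.03,0.))
m=mask(p,X,"brass",(.45,.7,-.1,.1))&(X[...,2]>.01)&(X[...,2]<.05); print(rect(m,X)); 
P=X[m]; A=np.c_[P[:,:2],np.ones(len(P))]; print("tilt",np.linalg.lstsq(A,P[:,2],rcond=None)[0])
p,d,C=grab("top"); X=cloud(d,C); save(p,"top20.png"); fitframe(X,(.565,.01,.03,0.)); m=mask(p,X,"yellow",(.35,.66,.28,.37))&(X[...,2]>.02); print(rect(m,X)); m=mask(p,X,"brass",(.35,.7,-.42,-.25)); print("pad brass",m.sum())
E
python3 -c "
import cv2;a=cv2.imread('pics/top20.png');cv2.imwrite('pics/top20c.png',cv2.resize(a[130:350,140:540],None,fx=2,fy=2))"
```

```text
position: [0.5669, 0.0091, 0.0376]
ft_force: [0.1, -0.2, -1.8]
gripper_width: 0.0349
gripper_force: 20.7
position: [0.5693, 0.0099, 0.2683]
ft_force: [0.2, 0.2, -0.3]
gripper_width: 0.0556
gripper_force: 0.0
plate z 0.0148 bar z 0.0298
q [0.5645 0.0072 0.0287 0.0052] cost 1120.0 80019
a [0.4811 0.1249] b [ 0.488 -0.115] c [ 0.6479 -0.1096] d [0.641  0.1303] 
AC 0.2878 BD 0.2891 shift mm 0.94
(array([568.5,   8.2]), array([69.8, 36.1]), 0.7, 1968, np.float64(0.0228))
tilt [ 0.0030246  -0.01392162  0.02108965]
plate z 0.0165 bar z 0.0319
q [5.663e-01 1.080e-02 3.150e-02 2.000e-04] cost 113.2 7159
a [0.4826 0.1283] b [ 0.4901 -0.1116] c [ 0.6501 -0.1065] d [0.6425 0.1333] 
AC 0.2884 BD 0.2885 shift mm 0.04
(array([533. , 318.7]), array([ 47.3, 215.8]), 83.1, 379, np.float64(0.0278))
pad brass 0
```

View pics/top20c.png

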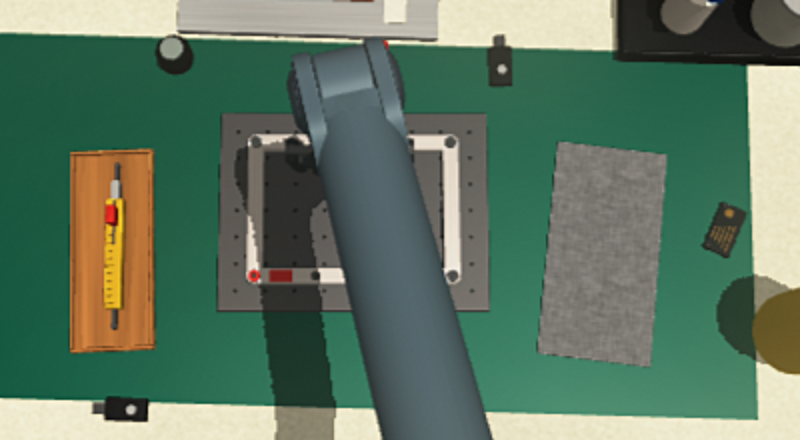

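The final top view shows the rule closed in its rest at (115,240), the frame square and the pad empty. The wrist camera shows the die flat in the frame, so I'm handing in.

```bash
python3 -c "
from bench import *
print(hand_in())"
```

```text
the job is handed in; nothing more can be done
None
```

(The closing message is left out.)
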